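Set the spray gun's stand-off gauge and hold it

ROBOT

A 6-joint arm with a two-finger parallel gripper is mounted at the origin on a cart in front of the work surface, level with it; the furniture and walls round the work are solid. World frame = base frame: x ahead of the robot, y to its left, z up, the work surface at z = 0. Lengths are in m, angles in rad, forces in N, time in s.
With the tool pointing down it reaches from about 0.3 to 0.875 m from the base axis. Payload 6.4 kg.
Tool frame: the origin (TCP) lies midway between the tips of the shut fingers; the grasp point (between the pads) lies 19 mm behind it; z points along the fingers, y is the direction in which the jaws open and shut (so a half turn about z gives the same grasp; the last joint's range is limited). The gripper opens to 85 mm and grips with 20 to 120 N. Pads are 22 mm wide; open, the fingers measure 114 mm over their backs; the gripper's body (76 mm by 85 mm) begins 54 mm behind the grasp point. The pads swing forward as they close: fully open they stand 13 mm farther back than shut.
Start: joints at [1.064, 0.181, 1.607, -0, 1.354, -0.206], TCP at [0.17, 0.549, 0.21] pointing down, gripper open.
Joint ranges: [-2.99, 2.99], [-0.89, 2.07], [0.3, 2.58], [-1.14, 4.28], [0, 2.63], [-3.12, 3.12]. Speed limits (rad/s): [2.57, 2.57, 3.01, 3.14, 3.14, 3.14].

INTERFACE

Orientations are given as a unit quaternion [w, x, y, z].
In Python, from bench import ctrl, optics, ticket gives the robot as it stands. The module is installed in compiled form; this text tells all that it offers.
- The arm moves only by the tool step_arm, never from a script. Its argument "targets" is text: rows parted by semicolons, each of 6 numbers parted by spaces: the shift along the tool's x, y, z in mm, then the turn, a rotation vector about the tool's x, y, z in rad. In form: dx dy dz rx ry rz; .... A call has 1 to 8 rows; each row is the pose to reach, as a shift and turn from the pose commanded when the call began, along the tool's axes at that moment; what a row does not reach only later rows make up. A row lasts 1/8 s, in which the tool goes at most 62.5 mm and 10.7 degrees, less where a joint would pass 70% of its speed; a pose out of reach is approached as far as the arm can. A call with a gripper value outside its range is refused whole. "grip" is the opening in per cent of the stroke, from 0 (shut) to 100 (fully open), set as the call begins (left out, the last holds). The fingers move at their own pace and stop on an object; the grip force is fixed at half the most. Time passes only in rows, so rows that repeat a pose let the fingers close. It gives the time, the measured TCP pose, the force and the opening at its end, in the units of the state.
- ctrl.get_obs(): the state, without advancing time (a new reading comes with each control period).
- optics.camera(name): name is "scene" or "top" or "wrist"; returns a dict with "image" (480x640x3 uint8, red, green, blue), "mtx" (3x3 intrinsics, pixels), "D" ([k1, k2, p1, p2, k3] as OpenCV has them; the pictures are not rectified), "xyz" and "orientation" of the camera in the world. Camera axes: x right, y up, looking along -z (the intrinsics and any distortion apply to the point x, -y, -z); pixel columns grow to the right and rows downward; lengths in m; the calibration is good to about 2 mm. A picture is of the moment at which its call begins. There is no depth.
- ticket.hand_in(): hands the job in, once; it reports no verdict.
The state is a dict: "time_s": time; "q": joint angles; "dq": joint speeds; "joint_efforts": joint torques, N m; "eef_pos": TCP position; "eef_rot": TCP orientation; "wrist_force": force on the tool from outside, world axes, zero at the start; "torque": the same for the moment, N m; "opening": opening from 0.0 (shut) to 1.0 (fully open).
Only numpy, scipy, OpenCV 4.12 (cv2) and the standard library are available. Lean on these libraries where they do the work, as an engineer would, in place of code of your own. Each camera call takes 0.05 s, during which the arm holds its last target.

TASK

Get the bench-mounted spray gun ready: squeeze its trigger fully against the grip to vent it and let it spring right back. Then squeeze in the yellow lock button on the blue grip of the gauge arm before moving it, and draw the arm out until its red pointer stands at the red marker clip on the scale. Finish while still gripping it there with the lock button held in, and do not disturb the eraser, paint tube and jar on the board.

Things in the scene. Friction and masses are not known exactly. Their poses are not given: they have to be found in the camera images.
- bench_board: Plywood board 12 mm thick, fixed on a 24 mm plinth; its top is 36 mm above the desk. Origin at its underside, 24 mm above the desk; it spans x -90..125, y -215..195 mm. z up, +x away from the robot, -y the spraying and arm-extending direction. On it: a spray gun on its side (29 mm body along y at x 30, z 62, y 21..180) and the gauge's grey sleeve (22 mm square, along y at x 85, z 45, y -5..170).
- gun_grip (a point): Middle of the gun's fixed grey grip: a bar 95 mm along the board's x (free end towards the robot, 39 mm from this point), 22 mm wide in y, 30 mm high (71 to 101 mm above the desk). The trigger is on its -y side, 16 mm away when released.
- trigger_pad (a point): Point on the outer (-y) face of the black trigger, opposite gun_grip, 55 mm from its hinge: press here towards +y (4 N). Trigger 8 mm thick, 70 long, 18 high, centre 86 mm above the desk, parallel to the grip when released. This face to the grip's back (+y face): 46 mm released, 34 mm squeezed. Pinch both from above.
- trigger (a joint): Angle of the trigger about its upright hinge pin, rad: 0 released, 0.22 fully squeezed (stop); a spring returns it to 0.
- gauge_arm (a joint): How far the telescoping arm is drawn out of its sleeve, m: 0 fully in, 0.15 fully out, along the board's -y. A brake locks it (about 20 N) unless the lock button is in. A return spring pulls it back with 1 to 2.5 N, so it slides back if let go unlocked.
- gauge_grip: Blue upright block at the arm's end, 24 mm (x) by 28 mm (y), 59 to 129 mm above the desk. Origin in its middle on the arm's axis, 69 mm above the desk; axes as the board's. A grey cross bar 47 to 53 mm to its -y side (top 89 mm above the desk) ends in a black 32 mm disc 55 mm to the -x side (top 102 mm above the desk). All move with the arm.
- grip_centre (a point): Middle of the grip block in x and y, 104 mm above the desk, at the height of the lock button: the place to pinch from above, fingers on the board's -x and +x sides of the block. The block's plain side is 12 mm to +x of this point, the button's face 22 mm to -x when out.
- button_face (a point): Centre of the outer face of the yellow lock button on the grip's -x side, 20 mm wide (y), 30 mm high, 104 mm above the desk. Button face to the block's opposite side: 34 mm when out, 28 mm when fully in.
- lock_button (a joint): How far the lock button is pushed in (towards board +x), m: 0 out (arm locked), 0.006 fully in (arm free). Needs about 5 N to start, 10 N fully in; springs out when released.
- pointer_tip (a point): Tip of the thin red pointer fixed to the grip, 51 mm above the desk, 47 mm on the -x side of the block's centre, over the scale strip; same y as the grip's centre.
- marker_clip: Red clip 28 mm (x) by 8 mm (y) by 7 mm, fixed on the white scale strip (ticks every 10 mm). Origin at the clip's centre, at the board's top (36 mm above the desk); axes as the board's. The pointer must come to the same y as this origin in the board's frame.
- eraser: Blue and white eraser 21 x 45 x 13 mm lying loose on the board; origin at the centre of its underside.
- paint_tube: Paint tube, dark and orange, 34 x 134 x 22 mm, lying loose on the board; origin at its underside.
- jar: Black jar with lid, 55 mm across, 54 mm high, standing loose on the board; origin at the centre of its underside.

How it is judged:
On the way, in this order (a step that is already met when the one before it is completed fails the run):
1. the trigger is squeezed fully against the grip (value of joint trigger above 0.17 rad), for 0.1 s.
2. the trigger has sprung back (value of joint trigger below 0.04 rad), for 0.1 s.
3. the lock button is pressed in before the arm is moved (value of joint lock_button above 0.004 m and distance of grip_centre from where it was at the start of the episode below 0.012 m), for 0.1 s.
At the end, for the whole second after the job is handed in: The pointer is within 4 mm of the marker clip's centre along the scale (inside the clip's width) and at rest, the fingers still grip the gauge grip with more than 3 N with its lock button at least 4 mm in, and the trigger is back out (y of pointer_tip in the frame of marker_clip between -0.004 and 0.004 m and value of joint lock_button above 0.004 m and contact force between the fingers and gauge_grip above 3 N and velocity of joint gauge_arm between -0.01 and 0.01 m/s and value of joint trigger below 0.04 rad); the arm keeps its last pose, push and grip.
It fails at once if the eraser, paint tube or jar is pushed more than 25 mm (distance of any of eraser, paint_tube, jar from where it was at the start of the episode above 0.025 m).
It fails at once if the jar is tipped over (angle between jar's own z axis and vertical above 0.6 rad).
It also fails if it takes over 40 s, if anything falls off the work surface, if the arm or the gripper's body presses on something with over 40 N, if the wrist force passes 120 N, or if a joint passes its speed limit or range.

## Working session

There is one attempt and no reset: what is moved stays moved. The work goes in short steps, Python scripts to look and compute and a tool call to move; the robot and the scene stay as the last step left them, time stands still between calls to the robot, and variables do not carry over. Pictures are saved under pics/ and viewed, and the job is handed in when it is done.

Besides the shell and the picture viewer there is one more tool, called after "Request:" as a command line: name --argument value ..., lists and objects as JSON in quotes. step_arm: Moves the arm, as the interface text tells. Its arguments: {"type":"object","properties":{"targets":{"type":"string"},"grip":{"type":"number"}},"required":["targets"]}

```bash
mkdir -p pics
cat > h.py <<'E'
import numpy as np, cv2
from bench import ctrl, optics, ticket
from scipy.spatial.transform import Rotation as R
def snap(n,f):
    c=optics.camera(n); cv2.imwrite('pics/'+f,cv2.cvtColor(c['image'],cv2.COLOR_RGB2BGR)); return c
def rot(q): return R.from_quat([q[1],q[2],q[3],q[0]]).as_matrix()
def ray(c,uv):
    p=cv2.undistortPoints(np.array([[uv]],float),np.array(c['mtx']),np.array(c['D'],float))[0,0]
    return np.array(c['xyz']),rot(c['orientation'])@np.array([p[0],-p[1],-1])
def onz(c,uv,z):
    o,d=ray(c,uv); return o+d*(z-o[2])/d[2]
def proj(c,P):
    p=rot(c['orientation']).T@(np.array(P)-c['xyz']); p=p*[1,-1,-1]
    return cv2.projectPoints(p[None],np.zeros(3),np.zeros(3),np.array(c['mtx']),np.array(c['D'],float))[0][0,0]
E
python3 - <<'E'
from h import *
import pickle
d={}
for n in ['scene','top','wrist']:
    c=snap(n,n+'0.png'); d[n]=c; print(n,c['xyz'],c['orientation'],np.array(c['mtx'])[0],c['D'])
pickle.dump(d,open('c0.pkl','wb'))
print(ctrl.get_obs())
E
```

```text
scene [ 0.17365035 -0.49952692  0.63366538] [ 0.86275134  0.41931886 -0.12217567 -0.25476446] [446.66015394   0.         318.33233362] [-0.08090541  0.          0.          0.          0.        ]
top [0.48091304 0.03452815 1.01852841] [ 0.7083207   0.02903248 -0.02926333 -0.70468614] [580.50401152   0.         321.84227762] [-0.02454524  0.          0.          0.          0.        ]
wrist [0.09484229 0.57269905 0.37295912] [ 0.79508215 -0.12471519 -0.0908311   0.58654941] [351.76940262   0.         319.56852502] [-7.93955514e-06  0.00000000e+00  0.00000000e+00  0.00000000e+00
  0.00000000e+00]
{'time_s': 0.15, 'q': array([ 1.06372950e+00,  1.81382435e-01,  1.60774239e+00, -1.08520868e-05,
        1.35377224e+00, -2.06285901e-01]), 'dq': array([ 3.08831278e-04, -6.14505338e-04, -3.57726672e-03, -2.43088733e-05,
       -2.58301234e-04,  5.93344874e-04]), 'joint_efforts': array([ 1.50875916e-03, -4.45262182e+01, -3.51696181e+01, -3.32423524e-04,
        5.79791435e-03,  6.07490506e-06]), 'eef_pos': array([0.17012124, 0.54881254, 0.2096017 ]), 'eef_rot': array([-2.22760462e-04,  1.49823008e-01,  9.88712618e-01, -6.13006706e-04]), 'wrist_force': array([ 0.18450554,  0.08226217, -0.24955319]), 'torque': array([-0.02359995, -0.01816835, -0.0025933 ]), 'opening': 1.0006514529510608}
```

View pics/scene0.png

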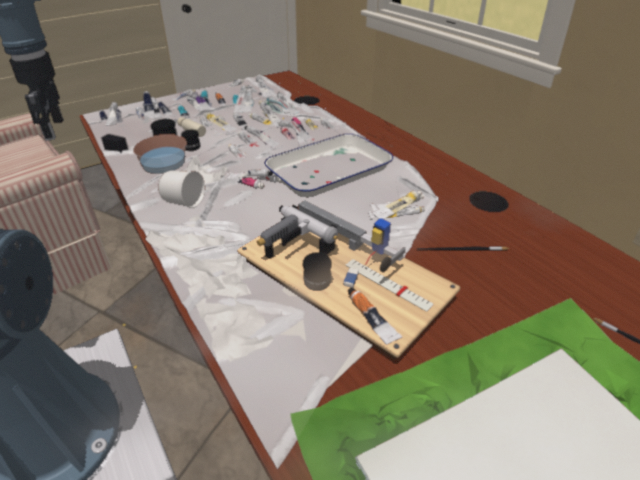

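View pics/top0.png

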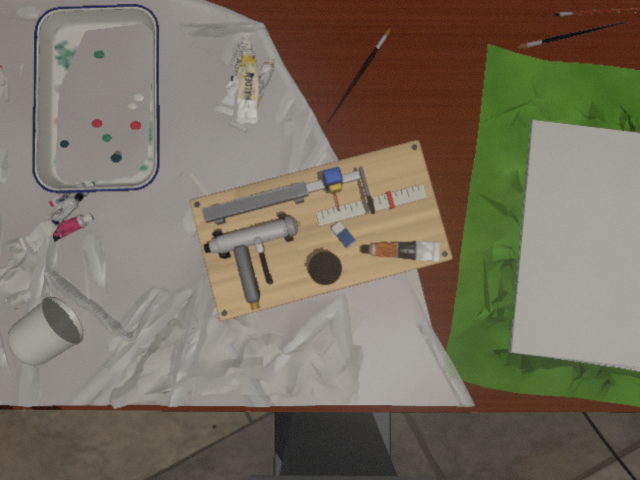

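View pics/wrist0.png

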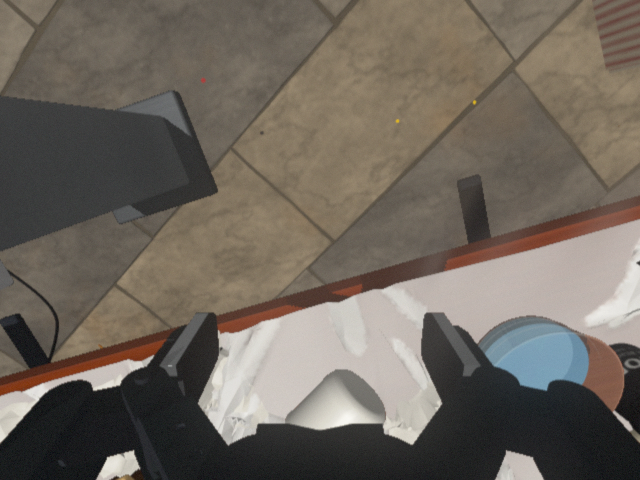

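The top view shows the board at about (190–452, 140–320), with the blue grip at (333,178), the gun grip at (247,273), the trigger at (264,262) and the red clip at (391,199). The jar is at (324,267). I'll zoom in to measure these.

Run:
```python
from h import *
import pickle
d=pickle.load(open('c0.pkl','rb'))
im=cv2.cvtColor(d['top']['image'],cv2.COLOR_RGB2BGR)
cv2.imwrite('pics/t1.png',cv2.resize(im[135:330,185:455],None,fx=2.96,fy=2.96,interpolation=cv2.INTER_CUBIC))
im=cv2.cvtColor(d['scene']['image'],cv2.COLOR_RGB2BGR)
cv2.imwrite('pics/s1.png',cv2.resize(im[190:360,230:470],None,fx=3.3,fy=3.3,interpolation=cv2.INTER_CUBIC))
```

```text
(no output)
```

View pics/t1.png

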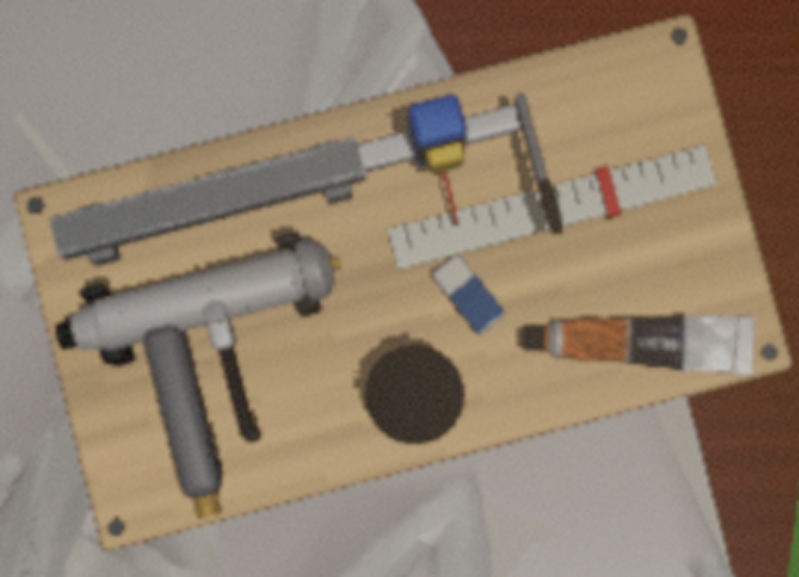

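View pics/s1.png

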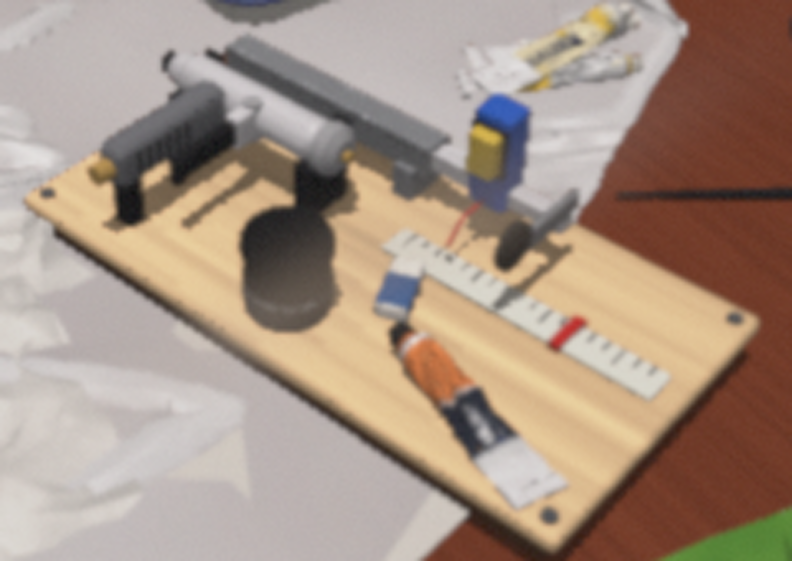

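```bash
cat > m.py <<'E'
from h import *
import pickle
d=pickle.load(open('c0.pkl','rb'))
c=d['top']
f=lambda u,v:(u/2.96+185-.33,v/2.96+135-.33)
pc=[f(17,190),f(690,15),f(790,365),f(105,548)]
W=np.array([onz(c,p,.036)[:2] for p in pc])
B=np.array([[125,195],[125,-215],[-90,-215],[-90,195]])/1000.
bm,wm=B.mean(0),W.mean(0)
H=(B-bm).T@(W-wm); U,S,Vt=np.linalg.svd(H); Rb=(U@Vt).T
t=wm-Rb@bm
def b2w(p): return np.r_[Rb@np.array(p[:2])+t,p[2:]]
def w2b(p): return np.r_[Rb.T@(np.array(p[:2])-t),p[2:]]
yaw=np.arctan2(Rb[1,0],Rb[0,0])
E
cat > run1.py <<'E'
from m import *
print('yaw',yaw,'t',t,'res',((Rb@B.T).T+t-W)*1000)
hsv=cv2.cvtColor(c['image'],cv2.COLOR_RGB2HSV)
m=dict(blue=((105,130,60),(125,255,255)),yel=((22,130,80),(32,255,255)),red=((0,150,100),(6,255,255)),red2=((172,130,100),(180,255,255)))
for k,(a,b) in m.items():
    M=cv2.inRange(hsv,a,b); M[:135]=0;M[330:]=0;M[:,:185]=0;M[:,455:]=0
    n,l,s,ce=cv2.connectedComponentsWithStats(M)
    for i in range(1,n):
        if s[i,4]>6:
            z={'blue':.129,'yel':.119}.get(k,.043)
            print(k,s[i],ce[i].round(1),w2b(onz(c,ce[i],z))*1000)
for nm,u,z in [('blue TL',(410,105),.129),('blue TR',(457,95),.129),('blue BR',(466,140),.129),('blue BL',(418,150),.129),('yelBR',(463,163),.119),('yelBL',(430,168),.119),('grip top',(166,335),.101),('grip bot',(203,485),.101),('trig hinge',(218,322),.095),('trig end',(250,435),.095),('ptr tip',(455,221),.051),('clip',(608,192),.043),('jar',(414,394),.09),('disc top',(543,182),.102),('disc bot',(557,228),.102),('bar',(520,97),.089)]:
    p=onz(c,f(*u),z); print(nm,(p*1000).round(1),(w2b(p)*1000).round(1))
E
python3 run1.py
```

```text
yaw 0.2640432740545474 t [0.56042891 0.04214136] res [[ 0.57104592  3.47113384]
 [ 2.61173796 -2.57036003]
 [-1.08938656 -3.13870991]
 [-2.09339732  2.2379361 ]]
blue [324 169  16  12  83] [331.5 172.6] [ 88.19091824 -46.77288615 129.        ]
blue [329 176   5   3   8] [331.4 177.4] [ 80.97571983 -44.69822756 129.        ]
yel [329 183  13  10  82] [335.  187.3] [ 66.0656372  -46.73894869 119.        ]
red [387 192   7  16  45] [390.  199.1] [  34.86461296 -136.86229897   43.        ]
blue TL [661.6  32.9 129. ] [ 95.2 -35.3 129. ]
blue TR [667.    8.2 129. ] [ 94.1 -60.5 129. ]
blue BR [643.1   3.5 129. ] [ 69.8 -58.9 129. ]
blue BL [637.7  28.6 129. ] [ 71.1 -33.3 129. ]
yelBR [632.6   4.7 119. ] [ 59.9 -55.  119. ]
yelBL [629.9  22.1 119. ] [ 61.8 -37.4 119. ]
grip top [541.8 162.8 101. ] [ 13.5 121.4 101. ]
grip bot [462.  141.9 101. ] [-69.  121.9 101. ]
trig hinge [549.4 135.7  95. ] [13.8 93.2 95. ]
trig end [488.7 117.7  95. ] [-49.5  91.7  95. ]
ptr tip [610.8   6.9  51. ] [ 39.4 -47.2  51. ]
clip [629.1 -81.   43. ] [  34.2 -136.8   43. ]
jar [511.3  29.9  90. ] [-50.6   1.   90. ]
disc top [625.4 -39.  102. ] [ 41.5 -95.3 102. ]
disc bot [600.5 -46.5 102. ] [ 15.5 -96.  102. ]
bar [674.5 -27.5  89. ] [ 91.9 -97.   89. ]
```

Board pose fits to about 3 mm. I'll check the estimates by projecting them into the scene view.

```bash
cat > run2.py <<'E'
from m import *
cs=d['scene']
im=cv2.cvtColor(cs['image'],cv2.COLOR_RGB2BGR)
im=cv2.resize(im[190:360,230:470],None,fx=3.3,fy=3.3,interpolation=cv2.INTER_CUBIC)
def g(P): 
    p=proj(cs,P); return tuple(int(v) for v in ((p-[230,190]+.5)*3.3-.5))
def poly(pts,col):
    cv2.polylines(im,[np.array([g(b2w(np.array(p)/1000)) for p in pts])],True,col,1)
x,y=83,-47
poly([(x-12,y-14,129),(x+12,y-14,129),(x+12,y+14,129),(x-12,y+14,129)],(0,255,0))
poly([(x-22,y-10,89),(x-22,y+10,89),(x-22,y+10,119),(x-22,y-10,119)],(0,255,255))
y=121.5
poly([(-73,y-11,101),(22,y-11,101),(22,y+11,101),(-73,y+11,101)],(0,255,0))
poly([(-52,88,95),(18,88,95),(18,96,95),(-52,96,95)],(0,0,255))
poly([(20,-141,43),(48,-141,43),(48,-133,43),(20,-133,43)],(255,0,0))
poly([(-90,-215,36),(125,-215,36),(125,195,36),(-90,195,36)],(255,0,255))
cv2.imwrite('pics/s2.png',im)
for P in [(-35,115.5,0),(81,-47,0)]: print((b2w(np.array(P)/1000)*1000).round(1))
E
python3 run2.py
```

```text
[496.5 144.5   0. ]
[650.9  17.9   0. ]
```

View pics/s2.png

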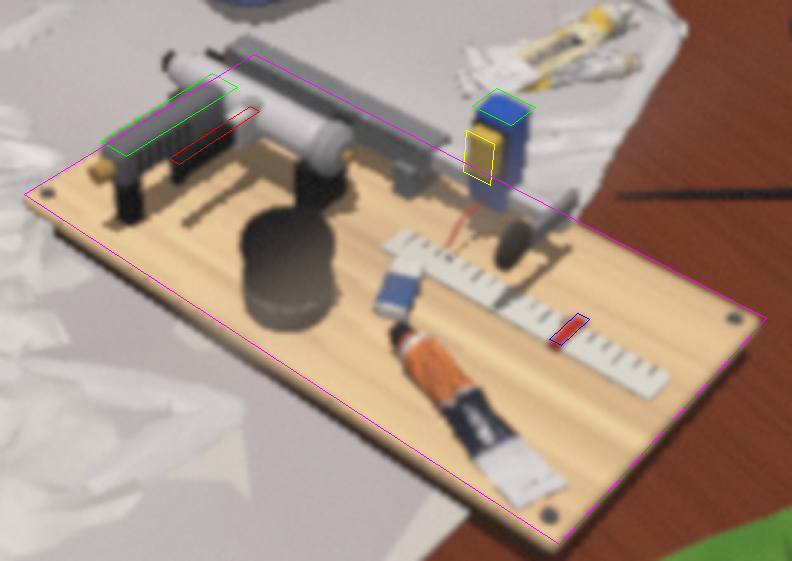

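```bash
cat > go.py <<'E'
from m import *
import sys
def plan(P,yawy):
    o=ctrl.get_obs(); Rt=rot(o['eef_rot'])
    y=np.array([np.cos(yawy),np.sin(yawy),0]); z=np.array([0,0,-1.]); x=np.cross(y,z)
    Rg=np.c_[x,y,z]
    print('t',o['time_s'],'pos',o['eef_pos'].round(4),'F',o['wrist_force'].round(1),'op',round(o['opening'],3),'q',o['q'].round(2))
    print('shift mm',((Rt.T@(np.array(P)-o['eef_pos']))*1000).round(1),'rotvec',R.from_matrix(Rt.T@Rg).as_rotvec().round(4))
E
python3 -c "
from go import *
plan([.4965,.1445,.17],yaw+np.pi/2)"
```

```text
t 0.15 pos [0.1701 0.5488 0.2096] F [ 0.2  0.1 -0.2] op 1.001 q [ 1.06  0.18  1.61 -0.    1.35 -0.21]
shift mm [-431.5 -289.4   39.9] rotvec [-0.0012 -0.0006 -0.5648]
```

Request:
step_arm --targets "-50 -34 0 0 0 -0.07; -100 -67 0 0 0 -0.14; -150 -100 0 0 0 -0.21; -200 -134 0 0 0 -0.28; -250 -168 0 0 0 -0.35; -300 -201 0 0 0 -0.42; -350 -235 0 0 0 -0.49; -395 -265 10 0 0 -0.53" --grip 100

```text
time_s: 1.15
eef_pos: [0.4708, 0.1772, 0.2009]
eef_rot: [0.001, -0.115, 0.993, 0.0]
wrist_force: [-0.2, 1.3, 0.1]
opening: 1.003
```

```bash
python3 -c "
from go import *
snap('wrist','w1.png')
plan([.4965,.1445,.15],yaw+np.pi/2)"
```

```text
t 1.2 pos [0.4735 0.1724 0.1992] F [ 2.3 -5.6 -0.4] op 1.0 q [ 0.12  0.03  1.79 -0.    1.31 -1.68]
shift mm [-16.  -32.2  49.4] rotvec [-0.0037  0.0011 -0.0358]
```

View pics/w1.png

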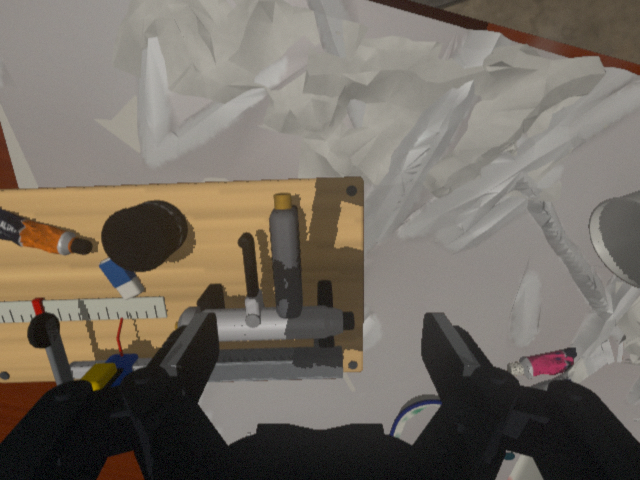

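Request:
step_arm --targets "-10 -20 15 0 0 -0.035; -19 -39 30 0 0 -0.035; -19 -39 30 0 0 -0.035; -19 -39 30 0 0 -0.035"

```text
time_s: 1.7
eef_pos: [0.4962, 0.1459, 0.1703]
eef_rot: [-0.0, -0.132, 0.991, 0.0]
wrist_force: [-0.6, 1.5, 0.3]
opening: 1.001
```

```bash
python3 -c "
from go import *
import pickle
c=snap('wrist','w2.png'); pickle.dump(c,open('w2.pkl','wb'))
snap('top','t2.png')
plan([.4965,.1445,.062],yaw+np.pi/2)"
```

```text
t 1.8 pos [0.4963 0.1461 0.1708] F [-0.   0.6 -0.2] op 1.002 q [ 0.06  0.09  1.79  0.    1.26 -1.78]
shift mm [  0.3  -1.6 108.8] rotvec [0.     0.0006 0.001 ]
```

View pics/w2.png

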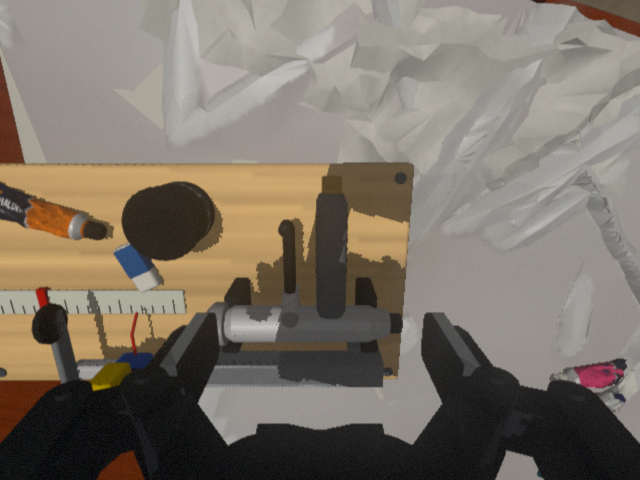

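```bash
python3 -c "
from go import *
c=pickle.load(open('w2.pkl','rb'))
for n,u,z in [('grip L',(316,255),.09),('grip R',(347,255),.09),('gripend',(331,192),.101),('trig L',(283,250),.095),('trig R',(295,250),.095),('trig end',(286,222),.095),('button',(110,376),.119),('clip',(43,296),.043)]:
  p=onz(c,u,z); print(n,(p*1000).round(1),(w2b(p)*1000).round(1))
plan([.4965,.1445,.062],yaw+np.pi/2)
for P in [(.4965,.1445,.09)]: print(proj(c,P), w2b(P))"
```

```text
grip L [501.3 145.4  90. ] [-30.2 115.1  90. ]
grip R [495.3 167.3  90. ] [-30.2 137.8  90. ]
gripend [452.5 142.7 101. ] [-78.  125.2 101. ]
trig L [502.1 121.3  95. ] [-35.6  91.6  95. ]
trig R [499.9 129.5  95. ] [-35.6 100.2  95. ]
trig end [481.6 118.5  95. ] [-56.1  94.3  95. ]
button [620.3  22.9 119. ] [ 52.8 -34.2 119. ]
clip [619.7 -79.8  43. ] [  25.4 -133.2   43. ]
t 1.8 pos [0.4963 0.1461 0.1708] F [-0.   0.6 -0.2] op 1.002 q [ 0.06  0.09  1.79  0.    1.26 -1.78]
shift mm [  0.3  -1.6 108.8] rotvec [0.     0.0006 0.001 ]
[316.53293995 248.73297173] [-0.03499915  0.1154957   0.09      ]
```

Request:
step_arm --targets "3 0 25 0 0 0; 3 0 50 0 0 0; 3 0 75 0 0 0; 3 0 95 0 0 0; 3 0 108 0 0 0; 3 0 108 0 0 0"

```text
time_s: 2.55
eef_pos: [0.4929, 0.145, 0.0618]
eef_rot: [-0.001, -0.132, 0.991, 0.0]
wrist_force: [0.3, 0.2, -1.1]
opening: 0.998
```

```bash
python3 -c "
from go import *
snap('wrist','w3.png');snap('scene','s3.png')
plan([.4965,.1445,.062],yaw+np.pi/2)
im=cv2.imread('pics/s3.png');cv2.imwrite('pics/s3c.png',cv2.resize(im[150:340,200:440],None,fx=3.1,fy=3.1))"
```

```text
t 2.65 pos [0.4941 0.1449 0.0631] F [ 1.   0.  -0.2] op 1.001 q [ 0.05  0.24  1.87  0.    1.03 -1.78]
shift mm [-2.2 -1.   1.1] rotvec [-0.0002  0.0011  0.0005]
```

View pics/w3.png

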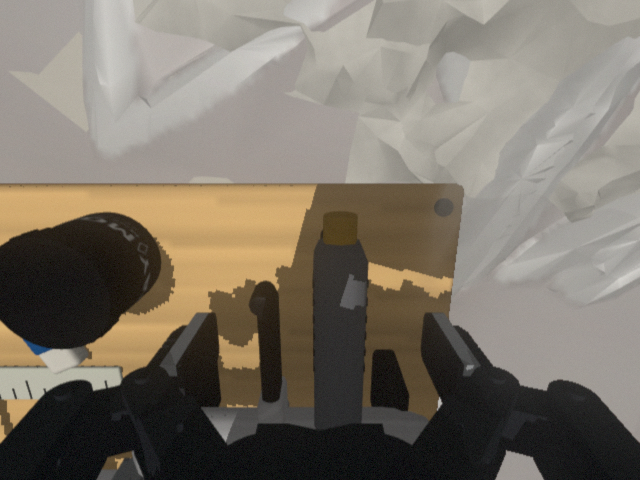

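View pics/s3c.png

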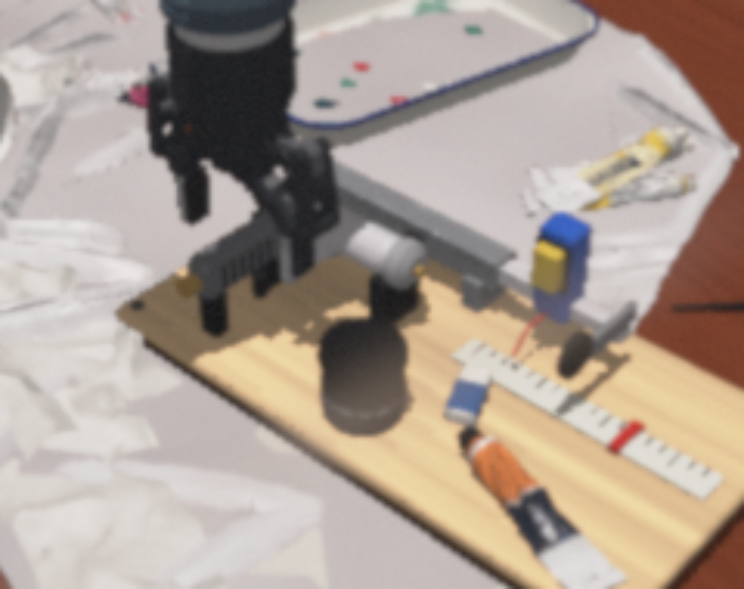

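Request:
step_arm --targets "0 2 0 0 0 0; 0 2 0 0 0 0; 0 2 0 0 0 0; 0 2 0 0 0 0; 0 2 0 0 0 0" --grip 50

```text
time_s: 3.28
eef_pos: [0.4937, 0.1462, 0.0627]
eef_rot: [0.001, -0.132, 0.991, -0.0]
wrist_force: [1.2, -3.3, 2.8]
opening: 0.498
```

```bash
python3 -c "
from go import *
snap('wrist','w4.png')
plan([.4965,.1445,.062],yaw+np.pi/2)"
```

```text
t 3.325 pos [0.4936 0.1463 0.0626] F [ 0.6 -3.7  4.1] op 0.5 q [ 0.06  0.24  1.87 -0.    1.03 -1.78]
shift mm [-2.3 -2.5  0.6] rotvec [-0.0004  0.001  -0.0001]
```

View pics/w4.png

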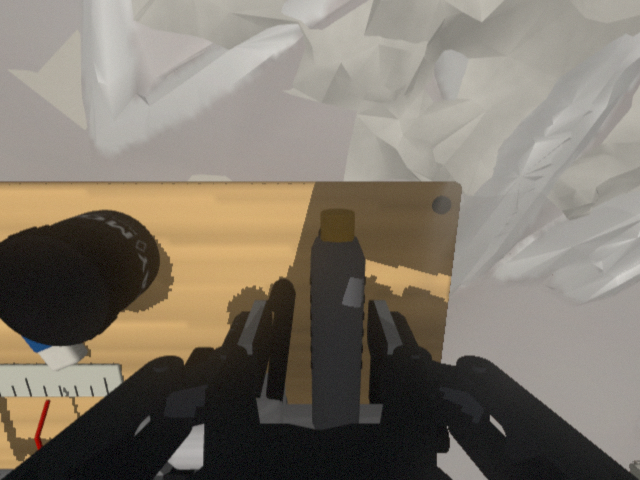

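Request:
step_arm --targets "0 0 0 0 0 0; 0 0 0 0 0 0; 0 0 0 0 0 0; 0 0 0 0 0 0" --grip 41

```text
time_s: 3.82
eef_pos: [0.4934, 0.1468, 0.0627]
eef_rot: [0.0, -0.132, 0.991, 0.0]
wrist_force: [0.3, -2.8, 5.7]
opening: 0.413
```

Request:
step_arm --targets "0 0 0 0 0 0; 0 0 0 0 0 0; 0 0 0 0 0 0; 0 0 0 0 0 0" --grip 34

```text
time_s: 4.32
eef_pos: [0.4932, 0.1478, 0.0631]
eef_rot: [0.0, -0.132, 0.991, 0.001]
wrist_force: [-1.9, 2.4, 9.6]
opening: 0.375
```

```bash
python3 -c "
from go import *
snap('wrist','w5.png')
plan([.4965,.1445,.062],yaw+np.pi/2)"
```

```text
t 4.375 pos [0.4932 0.1478 0.0631] F [-1.6  0.9 10.5] op 0.369 q [ 0.06  0.24  1.87  0.    1.03 -1.78]
shift mm [-2.3 -4.1  1.1] rotvec [ 0.0018  0.001  -0.0001]
```

View pics/w5.png

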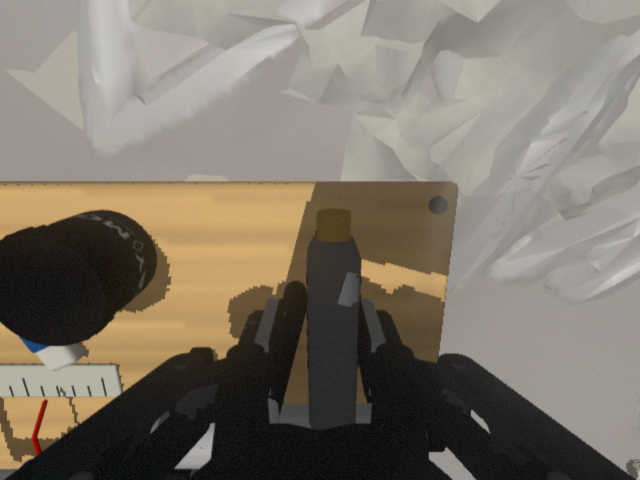

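Request:
step_arm --targets "0 0 0 0 0 0; 0 0 0 0 0 0; 0 0 0 0 0 0; 0 0 0 0 0 0" --grip 26

```text
time_s: 4.88
eef_pos: [0.4932, 0.1478, 0.0631]
eef_rot: [0.0, -0.132, 0.991, 0.001]
wrist_force: [-2.4, 0.6, 9.5]
opening: 0.376
```

```bash
python3 -c "
from go import *
snap('wrist','w6.png')
plan([.4965,.1445,.062],yaw+np.pi/2)
im=cv2.imread('pics/w6.png');cv2.imwrite('pics/w6c.png',cv2.resize(im[200:440,200:460],None,fx=2.5,fy=2.5))"
```

```text
t 4.925 pos [0.4932 0.1478 0.0631] F [-2.   1.5 10.4] op 0.375 q [ 0.06  0.24  1.87  0.    1.03 -1.78]
shift mm [-2.3 -4.1  1.1] rotvec [ 0.0018  0.001  -0.0001]
```

View pics/w6c.png

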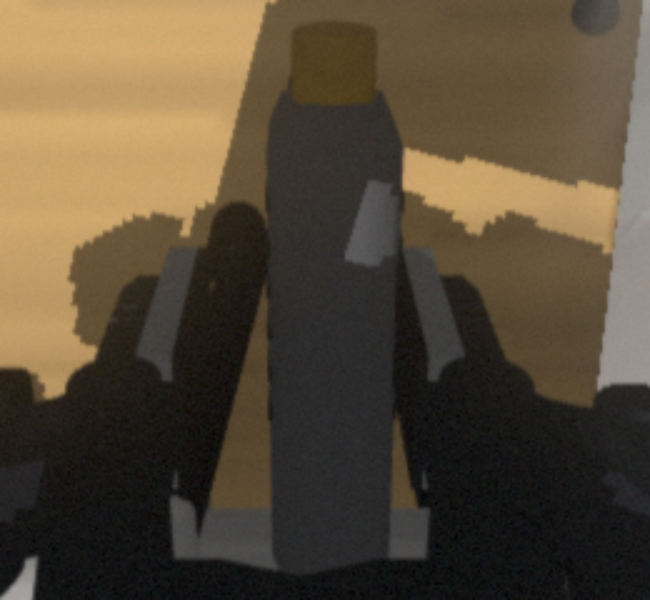

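The jaws have stalled at 0.375 and the trigger tip is against the grip, so the trigger is fully squeezed. Next I release and lift.

Request:
step_arm --targets "0 0 0 0 0 0; 0 0 0 0 0 0; 0 0 0 0 0 0; 0 0 0 0 0 0; 0 0 -40 0 0 0; 0 0 -95 0 0 0; 0 0 -125 0 0 0; 0 0 -125 0 0 0" --grip 100

```text
time_s: 5.92
eef_pos: [0.495, 0.1469, 0.1903]
eef_rot: [0.003, -0.132, 0.991, -0.0]
wrist_force: [0.3, -0.2, -0.2]
opening: 1.001
```

```bash
python3 -c "
from go import *
snap('wrist','w7.png')
plan(list(b2w([.080,-.047]))+[.18],yaw)
plan(list(b2w([.080,-.047]))+[.18],yaw+np.pi)"
```

```text
t 5.975 pos [0.4936 0.1467 0.1881] F [ 0.7 -0.3 -0.1] op 1.0 q [ 0.06  0.07  1.78  0.    1.29 -1.78]
shift mm [-117.2 -165.5    8.4] rotvec [1.500e-03 1.900e-03 1.571e+00]
t 5.975 pos [0.4936 0.1467 0.1881] F [ 0.7 -0.3 -0.1] op 1.0 q [ 0.06  0.07  1.78  0.    1.29 -1.78]
shift mm [-117.2 -165.5    8.4] rotvec [-1.9000e-03  1.5000e-03 -1.5705e+00]
```

View pics/w7.png

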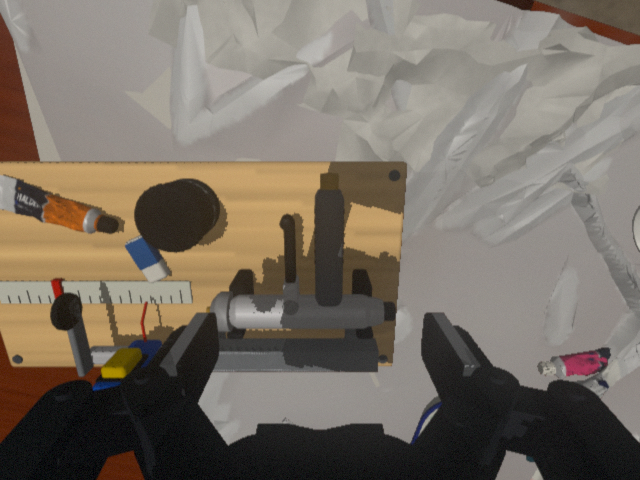

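The trigger is back parallel with the grip: it's at (288,260) and the grip is at (330,250). Now over to the gauge grip.

Request:
step_arm --targets "-14 -20 0 0 0 0.16; -28 -40 0 0 0 0.33; -42 -60 0 0 0 0.5; -56 -80 0 0 0 0.67; -70 -100 0 0 0 0.84; -86 -121 0 0 0 1.01; -101 -143 0 0 0 1.18; -117 -165 0 0 0 1.35"

```text
time_s: 6.98
eef_pos: [0.6484, 0.0175, 0.1845]
eef_rot: [-0.002, 0.519, 0.855, -0.001]
wrist_force: [-0.7, 0.7, 0.4]
opening: 1.003
```

Request:
step_arm --targets "0 0 0 0 0 0.12; 0 0 0 0 0 0.22; 0 0 0 0 0 0.22; 0 0 0 0 0 0.22"

```text
time_s: 7.48
eef_pos: [0.6484, 0.018, 0.186]
eef_rot: [-0.001, 0.607, 0.795, -0.0]
wrist_force: [0.2, -0.1, 0.6]
opening: 0.998
```

```bash
python3 -c "
from go import *
c=snap('wrist','w8.png');pickle.dump(c,open('w8.pkl','wb'))
plan(list(b2w([.080,-.047]))+[.08],yaw)"
```

```text
t 7.525 pos [0.6486 0.018  0.1864] F [-0.1 -0.7  0.3] op 1.0 q [-0.15  0.36  1.43  0.    1.35 -0.42]
shift mm [ -0.8   1.3 106.4] rotvec [-0.0013 -0.0006  0.0026]
```

View pics/w8.png

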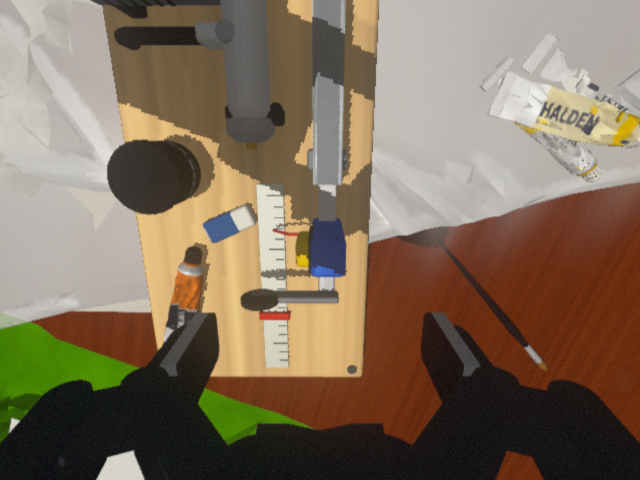

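```bash
python3 -c "
from go import *
c=pickle.load(open('w8.pkl','rb'))
im=cv2.cvtColor(c['image'],cv2.COLOR_RGB2BGR);cv2.imwrite('pics/w8c.png',cv2.resize(im[170:350,200:400],None,fx=3.3,fy=3.3,interpolation=cv2.INTER_CUBIC))
for n,u,z in [('topL',(310,262),.129),('topR',(346,262),.129),('clip',(275,315),.043)]:
  p=onz(c,u,z); print(n,(p*1000).round(1),(w2b(p)*1000).round(1))
for y in (-33,-61):
  for x in (71,95): print(x,y,proj(c,b2w([x/1e3,y/1e3,.129])))
"
```

```text
topL [642.1  14.6 129. ] [ 71.7 -47.9 129. ]
topR [665.2  21.  129. ] [ 95.7 -47.8 129. ]
clip [629.1 -78.5  43. ] [  34.8 -134.4   43. ]
71 -33 [308.89359624 240.55269277]
95 -33 [345.60426729 240.70904488]
71 -61 [309.11572455 280.14803076]
95 -61 [344.51377021 280.30149433]
```

View pics/w8c.png

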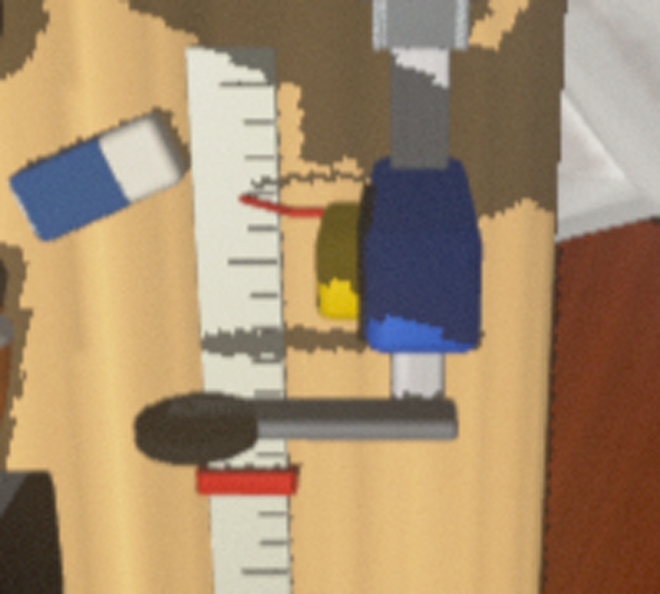

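```bash
python3 -c "
from go import *
plan(list(b2w([.081,-.046]))+[.079],yaw)"
```

```text
t 7.525 pos [0.6486 0.018  0.1864] F [-0.1 -0.7  0.3] op 1.0 q [-0.15  0.36  1.43  0.    1.35 -0.42]
shift mm [  0.2   2.3 107.4] rotvec [-0.0013 -0.0006  0.0026]
```

Request:
step_arm --targets "0 2 20 0 0 0; 0 2 45 0 0 0; 0 2 70 0 0 0; 0 2 92 0 0 0; 0 2 106 0 0 0; 0 2 106 0 0 0; 0 2 106 0 0 0"

```text
time_s: 8.4
eef_pos: [0.6517, 0.0183, 0.082]
eef_rot: [0.001, 0.607, 0.794, 0.0]
wrist_force: [1.0, 0.1, 0.1]
opening: 0.997
```

```bash
python3 -c "
from go import *
snap('wrist','w9.png');snap('scene','s9.png')
plan(list(b2w([.081,-.046]))+[.079],yaw)
im=cv2.imread('pics/s9.png');cv2.imwrite('pics/s9c.png',cv2.resize(im[130:330,230:470],None,fx=3,fy=3))"
```

```text
t 8.5 pos [0.6519 0.0182 0.0825] F [ 0.4 -0.7  0.2] op 0.997 q [-0.15  0.48  1.5  -0.    1.17 -0.42]
shift mm [ 0.9 -1.1  3.5] rotvec [0.0019 0.0009 0.0011]
```

View pics/w9.png

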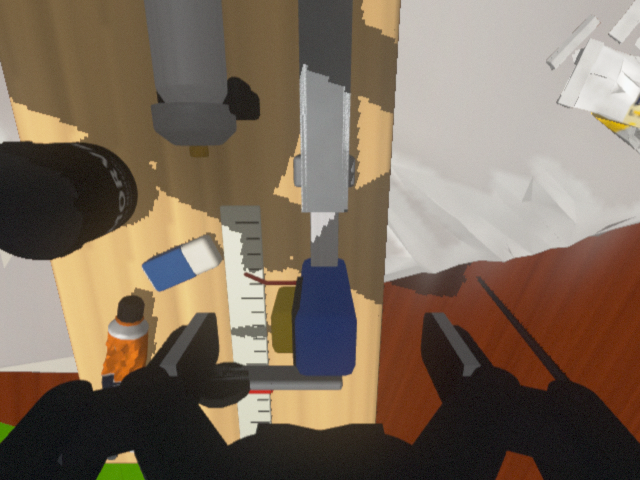

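View pics/s9c.png

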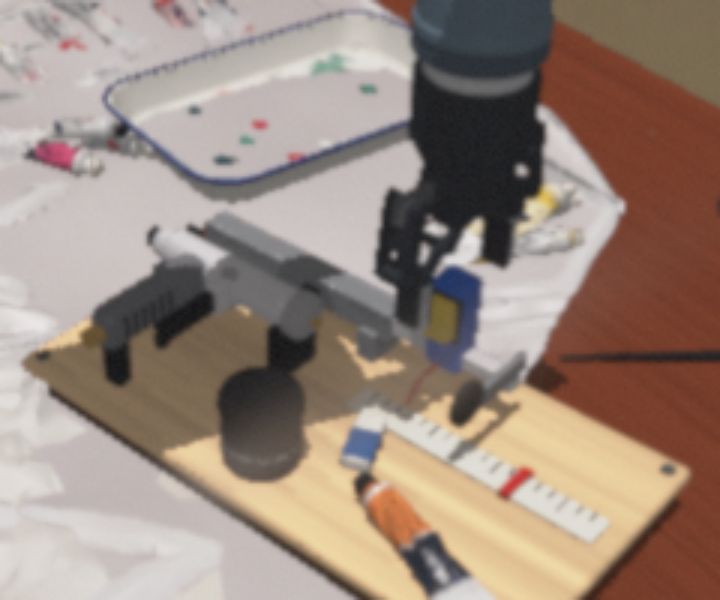

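Request:
step_arm --targets "0 0 3 0 0 0; 0 0 3 0 0 0; 0 0 3 0 0 0; 0 0 3 0 0 0; 0 0 3 0 0 0" --grip 50

```text
time_s: 9.12
eef_pos: [0.651, 0.0183, 0.0783]
eef_rot: [0.0, 0.607, 0.794, 0.0]
wrist_force: [0.5, 0.3, 0.2]
opening: 0.501
```

```bash
python3 -c "
from go import *
snap('wrist','w10.png')
plan(list(b2w([.081,-.046]))+[.079],yaw)"
```

```text
t 9.175 pos [0.651  0.0184 0.0783] F [ 1.5 -0.7 -0.5] op 0.501 q [-0.15  0.48  1.5   0.    1.16 -0.42]
shift mm [ 0.6 -0.2 -0.7] rotvec [-0.     -0.      0.0009]
```

View pics/w10.png

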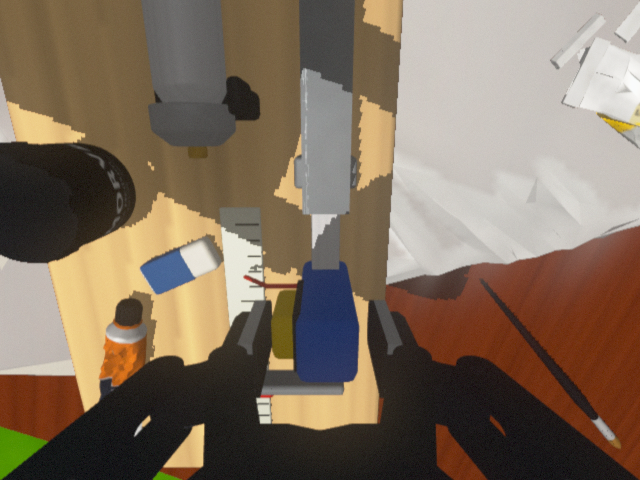

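Request:
step_arm --targets "0 0 0 0 0 0; 0 0 0 0 0 0; 0 0 0 0 0 0; 0 0 0 0 0 0; 0 0 0 0 0 0; 0 0 0 0 0 0" --grip 18

```text
time_s: 9.93
eef_pos: [0.652, 0.0187, 0.0788]
eef_rot: [0.001, 0.607, 0.794, 0.001]
wrist_force: [3.8, 2.9, 1.1]
opening: 0.308
```

```bash
python3 -c "
from go import *
snap('wrist','w11.png')
plan(list(b2w([.081,-.046]))+[.079],yaw)"
```

```text
t 9.975 pos [0.652  0.0187 0.0788] F [5.3 2.1 0.2] op 0.314 q [-0.15  0.48  1.5   0.    1.16 -0.42]
shift mm [ 0.5 -1.3 -0.2] rotvec [0.002  0.0003 0.0011]
```

View pics/w11.png

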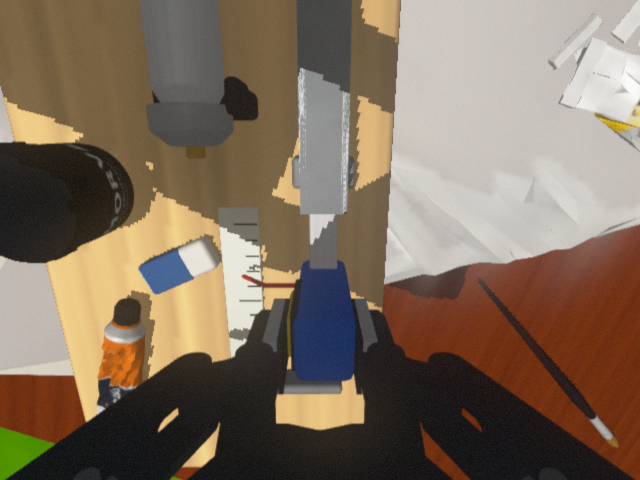

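Request:
step_arm --targets "-8 0 0 0 0 0; -18 0 0 0 0 0; -28 0 0 0 0 0; -38 0 0 0 0 0; -48 0 0 0 0 0; -58 0 0 0 0 0; -66 0 0 0 0 0; -70 0 0 0 0 0"

```text
time_s: 10.98
eef_pos: [0.6704, -0.0488, 0.0788]
eef_rot: [0.001, 0.607, 0.794, 0.001]
wrist_force: [4.1, 3.9, 2.0]
opening: 0.309
```

Request:
step_arm --targets "0 0 0 0 0 0; 0 0 0 0 0 0"

```text
time_s: 11.22
eef_pos: [0.6703, -0.0487, 0.0788]
eef_rot: [0.001, 0.607, 0.794, 0.001]
wrist_force: [4.7, 2.1, 0.9]
opening: 0.315
```

```bash
cat > look.py <<'E'
from go import *
import sys
k=sys.argv[1]
D={}
for n,r in [('wrist',None),('top',(150,240,300,440)),('scene',(220,320,330,450))]:
    c=snap(n,n+k+'.png'); D[n]=c
    if r:
        im=cv2.imread('pics/'+n+k+'.png'); cv2.imwrite('pics/'+n+k+'c.png',cv2.resize(im[r[0]:r[1],r[2]:r[3]],None,fx=5.6,fy=5.6,interpolation=cv2.INTER_CUBIC))
pickle.dump(D,open('D'+k+'.pkl','wb'))
plan(list(b2w([.081,-.046]))+[.079],yaw)
E
python3 look.py 12
```

```text
t 11.375 pos [ 0.6703 -0.0486  0.0788] F [4.4 2.2 0.8] op 0.316 q [-0.25  0.52  1.44  0.    1.18 -0.51]
shift mm [70.3 -1.3 -0.2] rotvec [0.002  0.0001 0.0013]
```

View pics/wrist12.png

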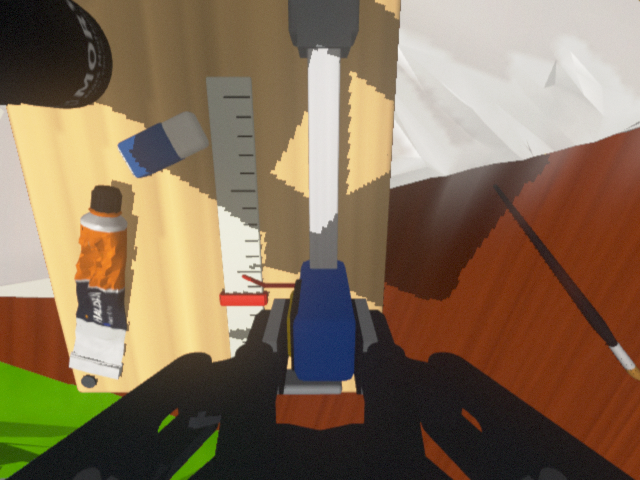

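View pics/top12c.png

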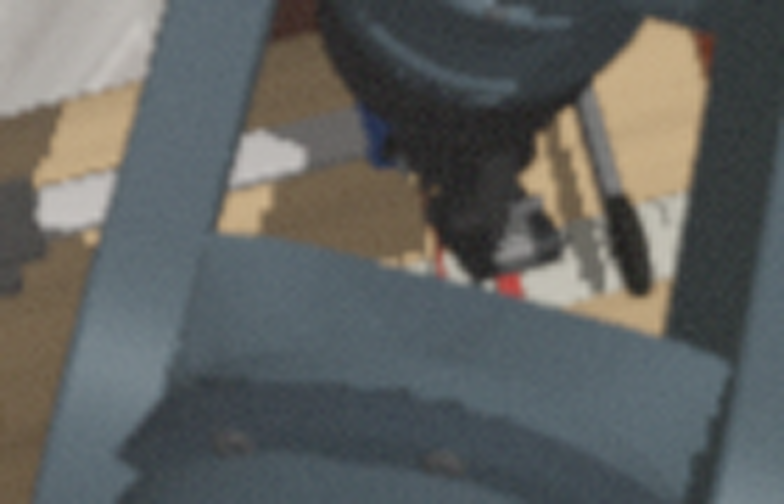

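View pics/scene12c.png

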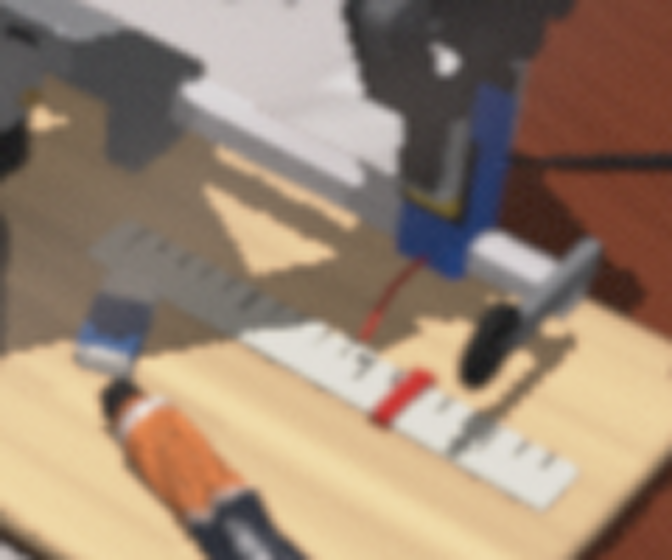

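```bash
cat > tip.py <<'E'
from go import *
def rep(k,pts):
    D=pickle.load(open('D'+k+'.pkl','rb'))
    for n,nm,u,z in pts:
        print(n,nm,(w2b(onz(D[n],u,z))*1000).round(1))
    # ideal position: project onto each image the tip position over clip
E
python3 - <<'E'
from tip import *
s=lambda u,v:(u/5.6+330-.4,v/5.6+220-.4)
t=lambda u,v:(u/5.6+300-.4,v/5.6+150-.4)
rep('12',[('wrist','tip',(244,276),.051),('wrist','cliptop',(244,299),.043),('scene','tip',s(364,337),.051),('scene','clip',s(406,391),.043),('top','clip',t(510,285),.043)])
D=pickle.load(open('D12.pkl','rb'))
for n,lo,hi in [('wrist',(215,265),(275,320)),('scene',(393,270),(412,302))]:
    im=D[n]['image'][lo[1]:hi[1],lo[0]:hi[0]]
    c=cv2.resize(cv2.cvtColor(im,cv2.COLOR_RGB2BGR),None,fx=12,fy=12,interpolation=cv2.INTER_NEAREST); cv2.imwrite('pics/z12%s.png'%n,c)
E
```

```text
wrist tip [  37.7 -116.2   51. ]
wrist cliptop [  34.9 -135.    43. ]
scene tip [  38.7 -115.3   51. ]
scene clip [  33.9 -136.7   43. ]
top clip [  32.3 -137.3   43. ]
```

View pics/z12wrist.png

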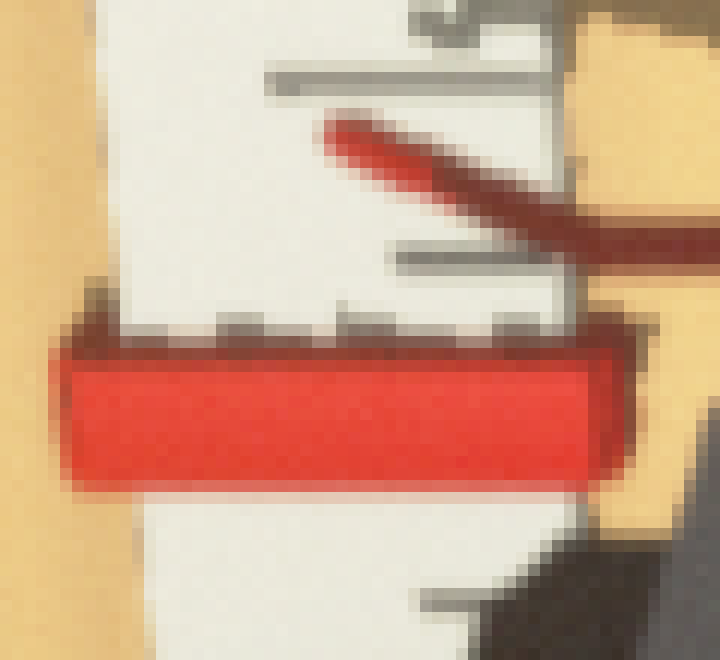

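Request:
step_arm --targets "-6 0 0 0 0 0; -13 0 0 0 0 0; -18 0 0 0 0 0; -20 0 0 0 0 0; -20 0 0 0 0 0; -20 0 0 0 0 0"

```text
time_s: 12.12
eef_pos: [0.6756, -0.0679, 0.0788]
eef_rot: [0.001, 0.607, 0.794, 0.001]
wrist_force: [4.5, 3.2, 0.6]
opening: 0.312
```

```bash
python3 look.py 13
python3 - <<'E'
from tip import *
D=pickle.load(open('D13.pkl','rb'))
a=[]
for n,lo,hi in [('wrist',(215,255),(275,305)),('scene',(385,265),(435,305))]:
    im=D[n]['image'][lo[1]:hi[1],lo[0]:hi[0]]
    c=cv2.resize(cv2.cvtColor(im,cv2.COLOR_RGB2BGR),None,fx=12,fy=12,interpolation=cv2.INTER_NEAREST); cv2.imwrite('pics/z13%s.png'%n,c)
E
```

```text
t 12.275 pos [ 0.6756 -0.0678  0.0788] F [5.  3.1 1.4] op 0.31 q [-0.27  0.53  1.42  0.    1.19 -0.54]
shift mm [90.2 -1.3 -0.2] rotvec [0.002  0.0001 0.0014]
```

View pics/z13wrist.png

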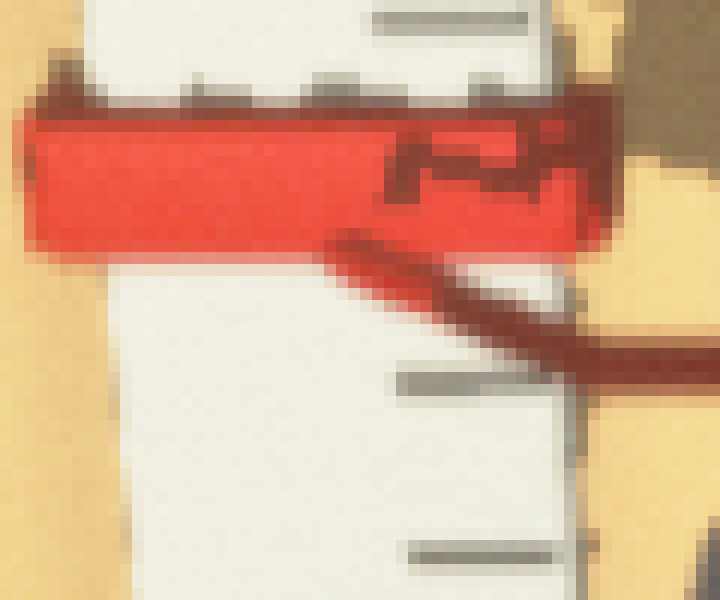

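View pics/z13scene.png

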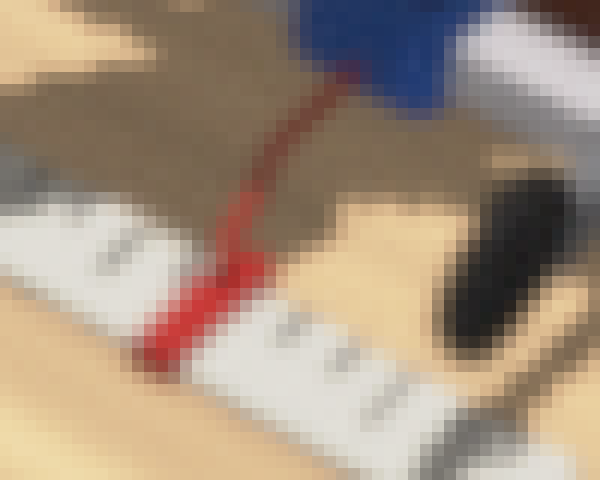

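View pics/wrist13.png

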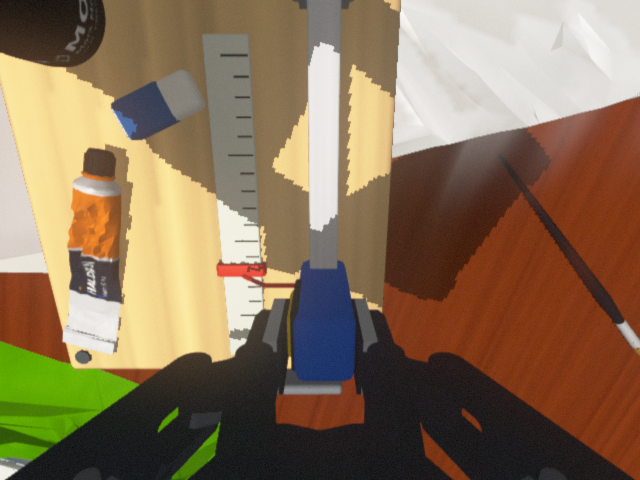

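Run:
```python
from tip import *
rep('13',[('wrist','tip',(243.8,275.9),.051),('wrist','clip',(242,270.7),.043),('wrist','cl+y',(242,265.2),.043),('wrist','cl-y',(242,276.3),.043),
('scene','tip',(403.9,285.3),.051),('scene','clip',(402.2,290.0),.043)])
D=pickle.load(open('D13.pkl','rb'))
for k in (-.004,0,.004):print([proj(D[n],b2w([.038,y0+k,.051])).round(1) for n,y0 in(('wrist',-.1352),('scene',-.1367))])
print([w2b(D[n]['xyz']).round(3) for n in D])
```

```text
wrist tip [  37.6 -136.    51. ]
wrist clip [  34.9 -135.9   43. ]
wrist cl+y [  35.1 -132.3   43. ]
wrist cl-y [  34.6 -139.6   43. ]
scene tip [  37.9 -136.9   51. ]
scene clip [  32.7 -137.7   43. ]
[array([244.8, 280.9]), array([405.6, 286.2])]
[array([244.4, 274.6]), array([403.8, 285.2])]
[array([244. , 268.2]), array([402. , 284.2])]
[array([ 0.081, -0.057,  0.242]), array([-0.079,  0.013,  1.019]), array([-0.515, -0.422,  0.634])]
```

```bash
python3 -c "
from h import *
o=ctrl.get_obs();print(o['time_s'],abs(o['dq']).max(),o['wrist_force'],o['opening']);print(ticket.hand_in())"
```

```text
12.275 0.0014296730125785786 [4.9537738  3.06441109 1.44585552] 0.3098929468861233
the job is handed in; nothing more can be done
None
```

I've handed the job in at 12.3 s of the 40 s allowed; it gives no verdict, so the results below are from my own checks.

- **Trigger:** I squeezed it until the jaws stalled at an opening of 0.375, and the picture showed its tip against the grip. After release, the wrist picture showed it parallel to the grip again.
- **Lock button:** I pinched the gauge grip before moving the arm. The jaws stalled at about 0.31, which is roughly 5.5 mm narrower than at the trigger and matches a nearly full press.
- **Gauge arm:** I drew it out 90 mm. It slid with only about 5 N at the wrist, so the brake was off.
- **Pointer on the clip:** The last pictures put the pointer 0.1 mm (wrist view) and 0.8 mm (scene view) from the clip's centre, against a limit of 4 mm. The arm is at rest and still gripping with the button in.
- **Eraser, tube and jar:** They showed no sign of being moved in the pictures, but I did not measure their positions.

**Disagreements:** The camera views differed by about 2–3.5 mm on absolute positions. The board corners also fitted only to about 4 mm. I therefore judged the final position by the pointer and clip within each view.

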